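Punch and seal the weighing docket

ROBOT

A 6-joint arm with a two-finger parallel gripper is mounted at the origin on a cart in front of the work surface, level with it; the furniture and walls round the work are solid. World frame = base frame: x ahead of the robot, y to its left, z up, the work surface at z = 0. Lengths are in m, angles in rad, forces in N, time in s.
With the tool pointing down it reaches from about 0.25 to 0.775 m from the base axis. Payload 4 kg.
Tool frame: the origin (TCP) lies at the very end of the fingers, on their centre line; the grasp point (between the pads) lies 19 mm behind it; z points along the fingers, y is the direction in which the jaws open and shut (so a half turn about z gives the same grasp; the last joint's range is limited). The gripper opens to 94 mm and grips with 3 to 60 N. Pads are 16 mm wide; open, the fingers measure 119 mm over their backs; the gripper's body (75 mm by 177 mm) begins 78 mm behind the grasp point.
Start: joints at [1.066, 0.087, 1.371, -0, 1.684, -0.103], TCP at [0.215, 0.506, 0.206] pointing down, gripper open.
Joint ranges: [-3.1, 3.1], [-0.76, 2.03], [0.27, 2.55], [-1.08, 4.22], [0.17, 2.65], [-2.57, 2.57]. Speed limits (rad/s): [2.79, 2.79, 3.14, 3.14, 3.14, 3.14].

INTERFACE

Orientations are given as [roll, pitch, yaw] about the fixed x, y, z axes, in that order (R = Rz(yaw) Ry(pitch) Rx(roll)).
In Python, from bench import robot, snapshot, calibration gives the robot as it stands. The module is installed in compiled form; this text tells all that it offers.
- The arm moves only by the tool servo_tool, never from a script. Its argument "series" is text: rows parted by semicolons, each of 5 numbers parted by spaces: the closure, from -1 (fully open) to 1 (shut), then the shift along the tool's x, y, z in cm, then the turn about the tool's z in rad. A call has 1 to 20 rows; each row is the pose to reach, as a shift and turn from the pose commanded when the call began, along the tool's axes at that moment; what a row does not reach only later rows make up. A row lasts 1/12 s, in which the tool goes at most 41.7 mm and 7.16 degrees, less where a joint would pass 70% of its speed; a pose out of reach is approached as far as the arm can. A call with a gripper value outside its range is refused whole. The fingers move at their own pace and stop on an object; the grip force is fixed at half the most. Time passes only in rows, so rows that repeat a pose let the fingers close. It gives the time, the measured TCP pose, the force and the opening at its end, in the units of the state.
- robot.get_obs(): the state, without advancing time (a new reading comes with each control period).
- snapshot(name): name is "side" or "top"; returns (picture, depth): 400x640x3 uint8, red, green, blue; 400x640 float32, m along the optical axis (not along the pixel's ray), 0 where there is no reading.
- calibration(name): a dict with "fx", "fy", "cx", "cy" (pixels), "rvec" (rotation vector, rad) and "tvec" (3), from world to camera coordinates, as OpenCV has them. Camera axes: x right, y down, z forward; pixel columns grow to the right and rows downward; lengths in m; the calibration is good to about 2 mm. A picture is of the moment at which its call begins. calibration takes no time and is no camera call.
- robot.close_job(): hands the job in, once; it reports no verdict.
The state is a dict: "time": time; "joint_positions": joint angles; "qvel": joint speeds; "joint_torque": joint torques, N m; "tool_pos": TCP position; "ee_rot": TCP orientation; "wrist_force": force on the tool from outside, world axes, zero at the start; "wrist_torque": the same for the moment, N m; "width": finger opening in m.
Only numpy, scipy, OpenCV 4.12 (cv2) and the standard library are available. Lean on these libraries where they do the work, as an engineer would, in place of code of your own. Each camera call takes 0.05 s, during which the arm holds its last target. There are 200 camera calls.

TASK

Close the docket lying in the docket sealer: first press the punch's spring plunger all the way down to its stop and let it come fully up again, then take the white snap cap and press it down over the snap stud until it clicks. Keep on pressing after the click: finish with the fingers still on the cap, holding it pushed firmly down against the sprung washer, and do not let go. Leave the brass weight, the rubber stamp and the tape roll where they stand.

Things in the scene. Friction and masses are not known exactly. Their poses are not given: they have to be found in the camera images.
- sealer: Docket sealer, fixed to the worktop: a grey base plate 110 x 190 x 14 mm with a blank paper docket between two low aluminium rails. Origin: centre of its underside, on the worktop; z up. The punch (grey 46 mm square housing, round black plunger head on top) stands at its +y end, at [0, +48 mm]; the steel snap stud stands at its -y end, at [0, -48 mm].
- plunger_top (a point): Centre of the flat top of the black plunger head (34 mm across, 9 mm thick), 80 mm above the worktop when up; it goes straight down with the plunger.
- plunger (a joint): Spring plunger of the punch, m: 0 = fully up, 0.012 = pressed down to its stop. It takes about 2.5 N to start and 6.5 N at the stop, and springs back up when let go.
- stud_top (a point): Top of the snap stud, on its vertical axis, 52.5 mm above the worktop. The stud is 21 mm across with a tapered tip 10 mm across; four spring balls stand 4.5 mm out of its side, centred 40 mm above the worktop. Going on, the cap's lip meets the balls with its rim 42 to 43 mm above the worktop, needs about 10 to 12 N to pass them, then the force drops (the click).
- washer: Round black sprung washer, 42 mm across, about the foot of the stud. Origin: centre of its top face, 32.5 mm above the worktop at rest. The clicked cap's rim rests on it; it gives up to 4 mm downward, about 2.5 N per mm, then stops hard.
- cap: White snap cap, loose, 60 g, standing mouth down on the worktop. Origin: centre of its rim (underside); z up. Skirt 42 mm across and 30 mm high, flat shoulder, then a round grip knob on top, 26 mm across and 28 mm high (58 mm in all). Its mouth is 26 mm wide inside a rounded lip, the hollow 26 mm deep.
- cap_center (a point): Point on the cap's axis half-way up, 29 mm above its rim (1 mm below the shoulder).
- weight_center (a point): Bystander: brass check weight, 30 mm across, 40 mm high, with a knob on top; point half-way up its axis. It and the cap may stand in either of two places.
- stamp_center (a point): Bystander: rubber stamp with a black knob handle and wooden foot, 30 x 52 x 78 mm; point half-way up.
- tape_center (a point): Bystander: roll of beige tape lying flat, 94 mm across, 25 mm high; its centre.
There are look-alikes about, which are no part of the job. Of the things that look like the cap, take the one that is farthest to the robot's left at the start.

How it is judged:
On the way, in this order (a step that is already met when the one before it is completed fails the run):
1. the plunger is pressed down to its stop (value of joint plunger above 0.0105 m), for 0.1 s.
2. the plunger is fully up again (value of joint plunger below 0.003 m), for 0.1 s.
3. the cap has clicked down over the stud (horizontal distance between cap_center and stud_top below 0.004 m and z of cap_center in the frame of sealer below 0.063 m and angle between cap's own z axis and vertical below 0.12 rad), for 0.2 s.
At the end, for the whole second after the job is handed in: The cap is clicked on the stud (its half-way point under 63 mm above the worktop, within 4 mm of the stud's axis, tilted under 0.12 rad), the fingers are on it and it is pushed onto the sprung washer with more than 4 N; the plunger is up (under 3 mm) (all of step 3 and value of joint plunger below 0.003 m and contact force between cap and washer above 4 N and contact force between the fingers and cap above 2 N); the arm keeps its last pose, push and grip.
It fails at once if the brass weight is moved more than 25 mm (distance of weight_center from where it was at the start of the episode above 0.025 m).
It fails at once if the rubber stamp is moved more than 25 mm (distance of stamp_center from where it was at the start of the episode above 0.025 m).
It fails at once if the tape roll is moved more than 25 mm (distance of tape_center from where it was at the start of the episode above 0.025 m).
It also fails if it takes over 53 s, if anything falls off the work surface, if the arm or the gripper's body presses on something with over 40 N, if the wrist force passes 120 N, or if a joint passes its speed limit or range.

## Working session

There is one attempt and no reset: what is moved stays moved. The work goes in short steps, Python scripts to look and compute and a tool call to move; the robot and the scene stay as the last step left them, time stands still between calls to the robot, and variables do not carry over. Pictures are saved under pics/ and viewed, about 8 in all and at most 12, crops included, and the job is handed in when it is done.

Besides the shell and the picture viewer there is one more tool, called by a JSON object that holds its "name" and its "arguments". servo_tool: Moves the arm, as the interface text tells. Its arguments: {"type":"object","properties":{"series":{"type":"string"}},"required":["series"]}

```bash
mkdir -p pics; cat > h.py <<'E'
import numpy as np,cv2
from bench import robot,snapshot,calibration
from scipy.spatial.transform import Rotation as Rn
def snap(n,f):
    p,d=snapshot(n); cv2.imwrite(f'pics/{f}.png',p[:,:,::-1]); np.savez(f'{f}.npz',p=p,d=d); return p,d
def cam(n):
    c=calibration(n); R=cv2.Rodrigues(np.array(c['rvec'],float))[0]; return c,R,np.array(c['tvec'],float).ravel()
def plane(n,u,v,z):
    c,R,t=cam(n); r=R.T@np.array([(u-c['cx'])/c['fx'],(v-c['cy'])/c['fy'],1]); o=-R.T@t
    return o+r*(z-o[2])/r[2]
def cloud(n,d):
    c,R,t=cam(n); v,u=np.mgrid[:400,:640]
    P=np.stack([(u-c['cx'])/c['fx']*d,(v-c['cy'])/c['fy']*d,d],-1)-t
    return P@R
def proj(n,X):
    c,R,t=cam(n); q=R@np.array(X)+t; return q[0]/q[2]*c['fx']+c['cx'],q[1]/q[2]*c['fy']+c['cy']
E
python3 - <<'E'
from h import *
for n in('top','side'):
    p,d=snap(n,n+'1'); c,R,t=cam(n); print(n,-R.T@t,R[2],c['fx'],(d>0).mean())
print(robot.get_obs())
E
```

```text
top [0.19146022 0.01689908 1.63312413] [ 0.2033236  -0.01977501 -0.97891188] 517.2268759634455 0.99591015625
side [ 0.05368173 -0.81640685  0.69045266] [ 0.42408822  0.71679531 -0.55349224] 440.9261287597295 0.94590234375
{'time': 0.1, 'joint_positions': array([ 1.06589269e+00,  8.78854638e-02,  1.37205460e+00, -4.24417860e-05,
        1.68360618e+00, -1.03104074e-01]), 'qvel': array([ 1.53896437e-03, -1.93292778e-03, -3.27556910e-03,  4.59850282e-05,
       -6.67893699e-04, -1.18130038e-04]), 'joint_torque': array([ 1.74756176e-03, -3.41253233e+01, -3.03300619e+01,  7.20267138e-02,
        3.04886070e-02, -9.27455471e-05]), 'tool_pos': array([0.21487715, 0.50576503, 0.20444345]), 'ee_rot': array([-3.13964509e+00, -1.59109972e-04,  2.73978820e+00]), 'wrist_force': array([ 0.35098427,  0.28773569, -0.17504264]), 'wrist_torque': array([ 0.01840864, -0.02986733,  0.01563149]), 'width': 0.09407245061458261}
```

View pics/top1.png

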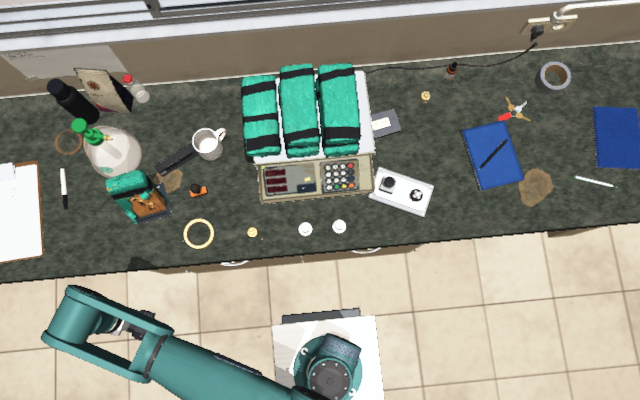

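View pics/side1.png

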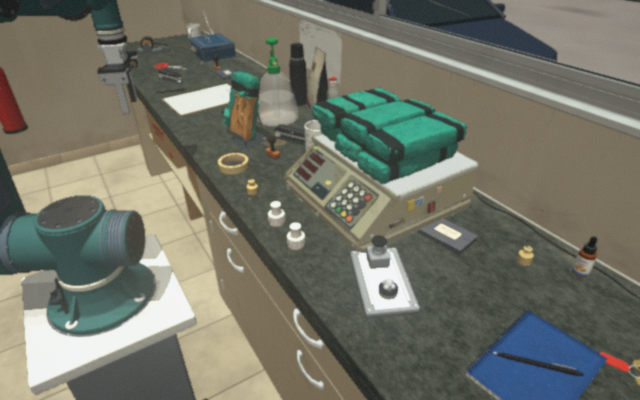

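Top view: two caps at (305,229) and (339,226), of which the left one is mine. The sealer is at (402,191), with the punch at (389,183) and the stud at (416,195). The tape is at (199,233), the brass pieces at (252,232) and (425,96), and the stamp at (198,190). The side view agrees.

```bash
python3 - <<'E'
from h import *
a=np.load('top1.npz');p,d=a['p'],a['d'];C=cloud('top',d)
im=p[160:250,270:450][:,:,::-1]; b=cv2.resize(im,None,fx=4,fy=4,interpolation=cv2.INTER_CUBIC)
s=np.load('side1.npz')['p'][185:325,250:430][:,:,::-1]; s=cv2.resize(s,None,fx=4,fy=4,interpolation=cv2.INTER_CUBIC)[:,:720]
cv2.imwrite('pics/crop_t.png',b);cv2.imwrite('pics/crop_s.png',s)
g=p.max(2).astype(int)
def blob(win,m,z):
    v0,v1,u0,u1=win; M=np.zeros((400,640),np.uint8); M[v0:v1,u0:u1]=m[v0:v1,u0:u1]
    n,l,st,ce=cv2.connectedComponentsWithStats(M)
    i=1+np.argmax(st[1:,4]); Q=C[l==i]
    print(win,ce[i].round(1),st[i,4],'plane',plane('top',*ce[i],z).round(4),'cloudmed',np.median(Q,0).round(4))
    return l==i
Z=C[...,2]
blob((215,245,290,320),Z>0.048,.058)
blob((215,245,325,352),Z>0.048,.058)
blob((165,215,375,402),Z>0.06,.08)
blob((165,225,402,432),g<90,.0325)
blob((165,225,402,432),Z>.04,.05)
m=blob((160,225,365,440),(p.min(2)>120)|((Z>.006)&(Z<.09)),.014)
c=cv2.findContours(m.astype(np.uint8),0,2)[0];c=max(c,key=cv2.contourArea);bx=cv2.boxPoints(cv2.minAreaRect(cv2.convexHull(c)))
W=[plane('top',*q,.014) for q in bx];print(np.round(W,4))
for i in(0,1):
    e=W[i+1]-W[i];print(np.linalg.norm(e),np.degrees(np.arctan2(e[1],e[0])))
E
```

```text
(215, 245, 290, 320) [305.1 227.6] 57 plane [0.433  0.0274 0.058 ] cloudmed [0.4332 0.0272 0.0593]
(215, 245, 325, 352) [339.5 225.1] 57 plane [ 0.4308 -0.0787  0.058 ] cloudmed [ 0.4309 -0.0787  0.0582]
(165, 215, 375, 402) [389.5 181.7] 90 plane [ 0.5476 -0.2454  0.08  ] cloudmed [ 0.547  -0.2451  0.0803]
(165, 225, 402, 432) [418.2 172. ] 387 plane [ 0.5815 -0.3488  0.0325] cloudmed [ 0.5908 -0.3576  0.0009]
(165, 225, 402, 432) [417.1 194.5] 49 plane [ 0.5052 -0.3313  0.05  ] cloudmed [ 0.5052 -0.3313  0.0482]
(160, 225, 365, 440) [397.4 189.8] 2301 plane [ 0.5336 -0.2784  0.014 ] cloudmed [ 0.5313 -0.2777  0.0175]
[[ 0.5379 -0.134   0.014 ]
 [ 0.6487 -0.1894  0.014 ]
 [ 0.5376 -0.4057  0.014 ]
 [ 0.4296 -0.348   0.014 ]]
0.12384074615759466 -26.55888230468475
0.2431962618240567 -117.17297435909141
```

View pics/crop_t.png

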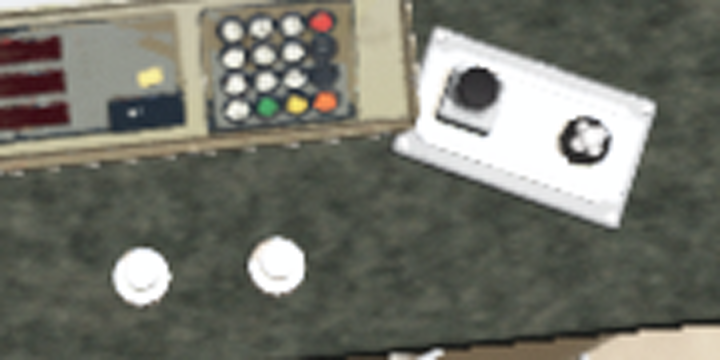

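View pics/crop_s.png

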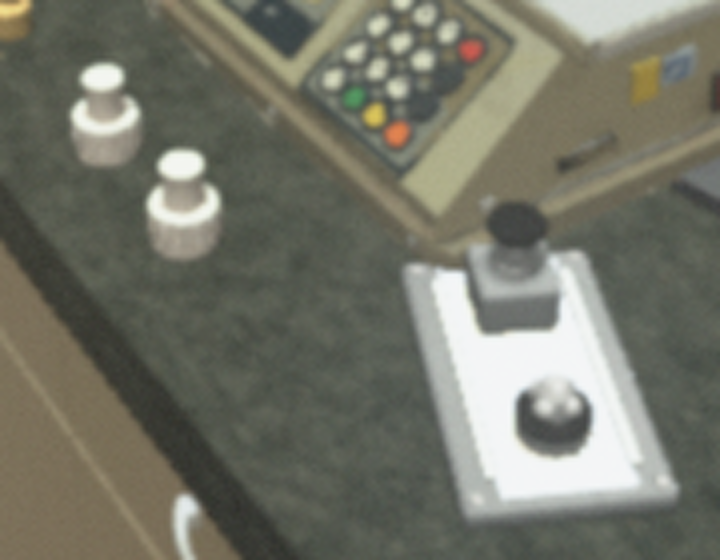

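```bash
python3 - <<'E'
from h import *
d=np.load('top1.npz')['d'];C=cloud('top',d).reshape(-1,3);C=C[(d.ravel()>0)&(C[:,1]<.3)]
for nm,o in(('plunger',(.5476,-.2454)),('stud',(.5052,-.3313)),('cap',(.433,.0274))):
  for ang in range(-90,90,15):
    a=np.radians(ang);y=np.array([np.cos(a),np.sin(a)]);x=np.array([-y[1],y[0]])
    D=C[:,:2]-o;s=(abs(D@y)<.1)&(abs(D@x)<.05)
    print(nm,ang,C[s,2].max().round(3),end='; ')
  print()
E
```

```text
plunger -90 0.106; plunger -75 0.09; plunger -60 0.088; plunger -45 0.088; plunger -30 0.088; plunger -15 0.088; plunger 0 0.147; plunger 15 0.15; plunger 30 0.15; plunger 45 0.15; plunger 60 0.15; plunger 75 0.125; 
stud -90 0.088; stud -75 0.086; stud -60 0.057; stud -45 0.057; stud -30 0.057; stud -15 0.057; stud 0 0.057; stud 15 0.057; stud 30 0.085; stud 45 0.088; stud 60 0.088; stud 75 0.088; 
cap -90 0.066; cap -75 0.066; cap -60 0.066; cap -45 0.066; cap -30 0.066; cap -15 0.066; cap 0 0.066; cap 15 0.066; cap 30 0.066; cap 45 0.066; cap 60 0.066; cap 75 0.066;
```

{"name": "servo_tool", "arguments": {"series": "1 -5 -6 0 0.15; 1 -12 -15 0 0.4; 1 -20 -25 0 0.7; 1 -30 -37 0 1.1; 1 -42.7 -53.2 0 1.628; 1 -42.7 -53.2 0 1.628; 1 -42.7 -53.2 0 1.628; 1 -42.7 -53.2 0 1.628; 1 -42.7 -53.2 0 1.628; 1 -42.7 -53.2 0 1.628; 1 -42.7 -53.2 0 1.628; 1 -42.7 -53.2 0 1.628; 1 -42.7 -53.2 0 1.628; 1 -42.7 -53.2 0 1.628; 1 -42.7 -53.2 0 1.628; 1 -42.7 -53.2 0 1.628; 1 -42.7 -53.2 0 1.628; 1 -42.7 -53.2 0 1.628; 1 -42.7 -53.2 0 1.628; 1 -42.7 -53.2 0 1.628"}}

```text
time: 1.77
tool_pos: [0.3997, -0.1495, 0.2051]
ee_rot: [-3.14, -0.001, 1.112]
wrist_force: [-0.4, -0.6, -0.2]
width: 0.0003
```

{"name": "servo_tool", "arguments": {"series": "1 -1 9 2 0; 1 -2 17.5 4 0; 1 -2.04 17.5 8 0; 1 -2.04 17.5 11.5 0; 1 -2.04 17.5 11.5 0; 1 -2.04 17.5 11.5 0; 1 -2.04 17.5 11.5 0; 1 -2.04 17.5 11.5 0; 1 -2.04 17.5 11.5 0"}}

```text
time: 2.52
tool_pos: [0.5485, -0.2454, 0.0934]
ee_rot: [3.138, -0.0, 1.113]
wrist_force: [0.1, -0.6, 0.2]
width: 0.0004
```

```bash
python3 - <<'E'
from h import *
p,d=snap('side','side2'); print(robot.get_obs()['tool_pos'])
cv2.imwrite('pics/s2.png',cv2.resize(p[160:310,300:480][:,:,::-1],None,fx=4,fy=4,interpolation=cv2.INTER_CUBIC))
E
```

```text
[ 0.54860396 -0.2457602   0.09384499]
```

View pics/s2.png

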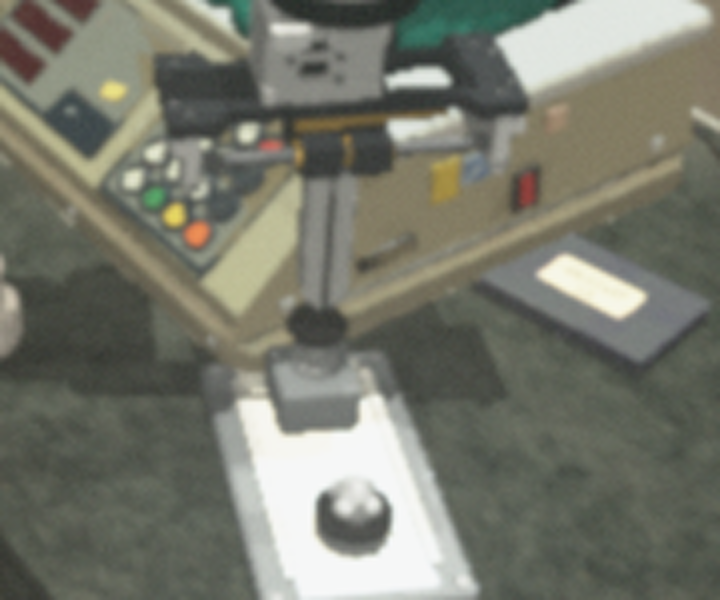

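The closed fingers stand centred above the plunger head (crop px 318,325). Pressing now.

{"name": "servo_tool", "arguments": {"series": "1 0 0 1 0; 1 0 0 1.6 0; 1 0 0 2.1 0; 1 0 0 2.4 0; 1 0 0 2.6 0; 1 0 0 2.65 0; 1 0 0 2.65 0; 1 0 0 2.65 0; 1 0 0 2.65 0"}}

```text
time: 3.32
tool_pos: [0.5489, -0.2465, 0.0681]
ee_rot: [3.138, -0.0, 1.112]
wrist_force: [-2.5, 2.0, 13.7]
width: 0.0002
```

{"name": "servo_tool", "arguments": {"series": "1 0 0 0.1 0; 1 0 0 0.15 0; 1 0 0 0.15 0; 1 0 0 0.15 0"}}

```text
time: 3.65
tool_pos: [0.5489, -0.2465, 0.0681]
ee_rot: [3.137, -0.0, 1.112]
wrist_force: [-4.4, 2.6, 19.2]
width: 0.0004
```

{"name": "servo_tool", "arguments": {"series": "1 0 0 -1 0; 1 0 0 -3 0; 1 0 0 -6 0; 1 0 0 -9 0; 1 0 0 -12 0; 1 0 0 -12 0"}}

```text
time: 4.15
tool_pos: [0.5501, -0.2477, 0.1896]
ee_rot: [3.13, 0.001, 1.112]
wrist_force: [0.2, -0.8, 2.2]
width: 0.0003
```

{"name": "servo_tool", "arguments": {"series": "-0.3 0 -4 0 0; -0.3 2 -8 0 0; -0.3 5 -11 0 0; -0.3 8.5 -13.5 0 0; -0.3 12 -16.5 0 0; -0.3 15.5 -19.5 0 0; -0.3 19.4 -22.5 0 0; -0.3 19.4 -22.5 0 0; -0.3 19.4 -22.5 5 0; -0.3 19.4 -22.5 8.5 0; -0.3 19.4 -22.5 8.5 0; -0.3 19.4 -22.5 8.5 0; -0.3 19.4 -22.5 8.5 0"}}

```text
time: 5.23
tool_pos: [0.4329, 0.0271, 0.0987]
ee_rot: [3.14, -0.001, 1.111]
wrist_force: [0.6, 0.1, 1.3]
width: 0.0613
```

```bash
python3 - <<'E'
from h import *
p,d=snap('side','side3'); o=robot.get_obs();print(o['tool_pos'],o['width'])
# cap knob top centre in side view
for z,R_ in((.058,.013),(.03,.021),(0,.021)): print(z,proj('side',(.433,.0274,z)))
print(proj('side',o['tool_pos']))
cv2.imwrite('pics/s3.png',cv2.resize(p[140:290,210:390][:,:,::-1],None,fx=4,fy=4,interpolation=cv2.INTER_CUBIC))
E
```

```text
[0.43423877 0.02690155 0.10019246] 0.061252012037841704
0.058 (np.float64(275.22601393557864), np.float64(203.83679156446857))
0.03 (np.float64(276.00553834843055), np.float64(212.8128938398266))
0 (np.float64(276.81738467999145), np.float64(222.16117797797747))
(np.float64(274.54744836502744), np.float64(189.77266289263866))
```

View pics/s3.png

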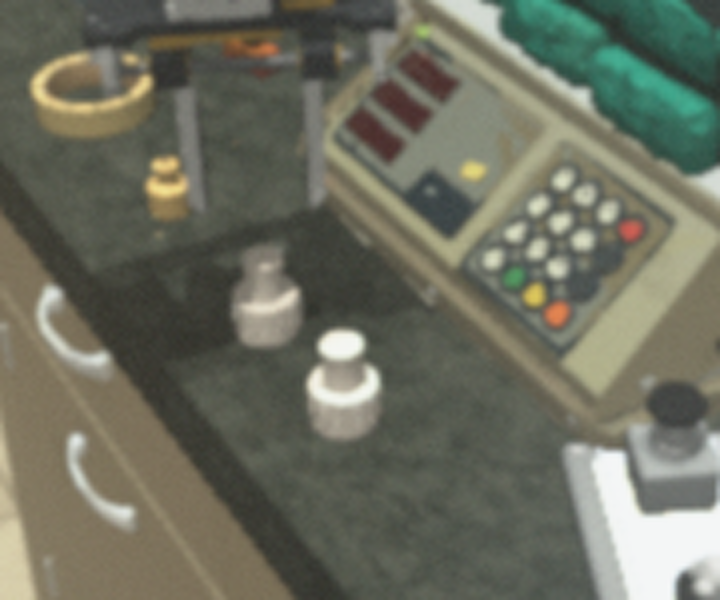

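The cap's knob (crop 265,255) sits where it was predicted between the fingers, and the plunger is visibly up. Descending to grip the knob.

{"name": "servo_tool", "arguments": {"series": "-0.3 0 0 3 0; -0.3 0 0 5 0; -0.3 0 0 6.2 0; -0.3 0 0 6.6 0; -0.3 0 0 6.6 0; 1 0 0 6.6 0; 1 0 0 6.6 0; 1 0 0 6.6 0; 1 0 0 6.6 0; 1 0 0 6.6 0; 1 0 0 6.6 0; 1 0 0 6.6 0; 1 0 0 6.6 0"}}

```text
time: 6.37
tool_pos: [0.4324, 0.0274, 0.0318]
ee_rot: [3.141, -0.0, 1.112]
wrist_force: [-0.2, -0.1, 1.5]
width: 0.0243
```

{"name": "servo_tool", "arguments": {"series": "1 0 0 -3 0; 1 0 0 -7 0; 1 0 0 -10 0; 1 -2 2 -12 0; 1 -5 4 -12 0; 1 -8 6.5 -12 0; 1 -11 8.5 -12 0; 1 -14 11 -12 0; 1 -17 13 -12 0; 1 -20 15.5 -12 0; 1 -23 18 -12 0; 1 -26 20.2 -12 0; 1 -28 21.7 -12 0; 1 -28.9 22.4 -12 0; 1 -28.9 22.4 -10 0; 1 -28.9 22.4 -8 0; 1 -28.9 22.4 -7.3 0; 1 -28.9 22.4 -7.3 0; 1 -28.9 22.4 -7.3 0; 1 -28.9 22.4 -7.3 0"}}

```text
time: 8.03
tool_pos: [0.5056, -0.3308, 0.1059]
ee_rot: [3.14, 0.0, 1.113]
wrist_force: [-0.1, -0.6, -0.6]
width: 0.0246
```

```bash
python3 - <<'E'
from h import *
p,d=snap('side','side4'); o=robot.get_obs();print(o['tool_pos'],o['width'],o['wrist_force'])
x,y,z=o['tool_pos']
b=cv2.resize(p[150:300,310:490][:,:,::-1],None,fx=4,fy=4,interpolation=cv2.INTER_CUBIC)
for P in((x,y,z-.032),(x,y,z-.002),(.5052,-.3313,.0525),(.5052,-.3313,.0325)):
    q=proj('side',P); print(np.round(q,1), ((q[0]-310)*4,(q[1]-150)*4))
cv2.imwrite('pics/s4.png',b)
E
```

```text
[ 0.5057411  -0.3309909   0.10625278] 0.024412316448306035 [-0.28043167 -0.35979909 -0.85998055]
[388.7 271.4] (np.float64(314.9669525105826), np.float64(485.53836028560136))
[389.8 260.1] (np.float64(319.31856017131827), np.float64(440.3685569443212))
[387.9 279.5] (np.float64(311.4641262207401), np.float64(518.0159445003117))
[387.2 286.6] (np.float64(308.7320670222721), np.float64(546.4223592176229))
```

View pics/s4.png

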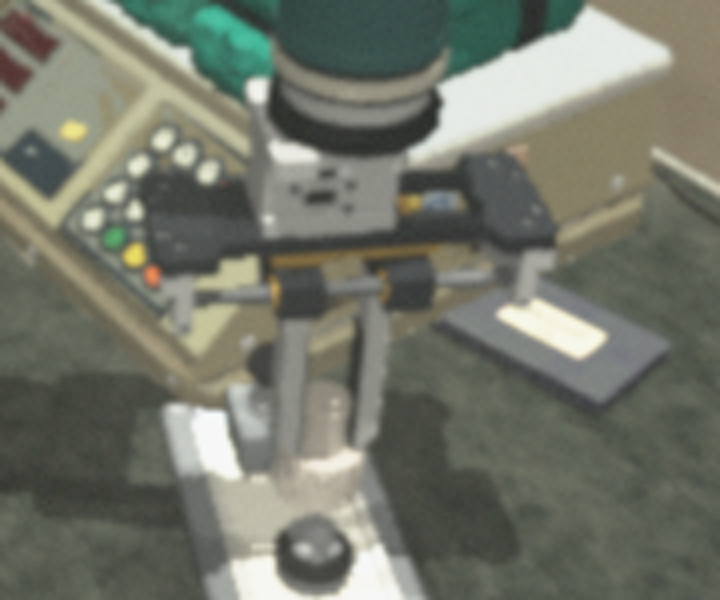

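Cap (crop 320,485) and washer (314,555) show the same ~1 px offset from their predictions, so the relative alignment is good. Descending stepwise with a force check.

{"name": "servo_tool", "arguments": {"series": "1 0 0 1 0; 1 0 0 1.7 0; 1 0 0 2.3 0; 1 0 0 2.8 0; 1 0 0 2.8 0; 1 0 0 2.8 0"}}

```text
time: 8.58
tool_pos: [0.505, -0.3312, 0.0764]
ee_rot: [3.141, 0.0, 1.112]
wrist_force: [-0.9, -0.1, -0.1]
width: 0.0246
```

{"name": "servo_tool", "arguments": {"series": "1 0 0 0.2 0; 1 0 0 0.4 0; 1 0 0 0.5 0; 1 0 0 0.5 0; 1 0 0 0.5 0"}}

```text
time: 9.0
tool_pos: [0.506, -0.3324, 0.0743]
ee_rot: [3.137, 0.002, 1.112]
wrist_force: [-0.3, -0.8, 7.7]
width: 0.0243
```

{"name": "servo_tool", "arguments": {"series": "1 0 0 0.1 0; 1 0 0 0.2 0; 1 0 0 0.3 0; 1 0 0 0.3 0; 1 0 0 0.3 0"}}

```text
time: 9.42
tool_pos: [0.5061, -0.3323, 0.0716]
ee_rot: [3.136, 0.002, 1.112]
wrist_force: [-1.2, -1.6, 8.4]
width: 0.0246
```

{"name": "servo_tool", "arguments": {"series": "1 0 0 0.1 0; 1 0 0 0.2 0; 1 0 0 0.3 0; 1 0 0 0.3 0; 1 0 0 0.3 0"}}

```text
time: 9.83
tool_pos: [0.5047, -0.3309, 0.064]
ee_rot: [-3.141, -0.0, 1.112]
wrist_force: [2.6, -3.5, -4.4]
width: 0.0243
```

{"name": "servo_tool", "arguments": {"series": "1 0 0 0.1 0; 1 0 0 0.2 0; 1 0 0 0.3 0; 1 0 0 0.3 0; 1 0 0 0.3 0"}}

```text
time: 10.25
tool_pos: [0.5048, -0.331, 0.063]
ee_rot: [-3.142, 0.0, 1.112]
wrist_force: [-0.2, -1.9, 3.4]
width: 0.0242
```

It clicked: the force dropped at rim ≈ 32 mm. Pressing on the washer.

{"name": "servo_tool", "arguments": {"series": "1 0 0 0.1 0; 1 0 0 0.25 0; 1 0 0 0.35 0; 1 0 0 0.35 0; 1 0 0 0.35 0; 1 0 0 0.35 0"}}

```text
time: 10.75
tool_pos: [0.5048, -0.3311, 0.0605]
ee_rot: [3.141, 0.0, 1.112]
wrist_force: [-1.7, -0.7, 6.8]
width: 0.0242
```

{"name": "servo_tool", "arguments": {"series": "1 0 0 0.1 0; 1 0 0 0.2 0; 1 0 0 0.25 0; 1 0 0 0.25 0; 1 0 0 0.25 0; 1 0 0 0.25 0; 1 0 0 0.25 0; 1 0 0 0.25 0"}}

```text
time: 11.42
tool_pos: [0.5049, -0.3312, 0.0601]
ee_rot: [3.14, 0.001, 1.112]
wrist_force: [-4.8, 0.1, 15.9]
width: 0.0242
```

```bash
python3 - <<'E'
from h import *
F=[]
for i in range(6):
    p,d=snapshot('side'); o=robot.get_obs(); F.append(o['wrist_force'])
print(np.mean(F,0),o['tool_pos'],o['ee_rot'],o['width'],o['time'])
cv2.imwrite('pics/s5.png',cv2.resize(p[150:300,310:490][:,:,::-1],None,fx=4,fy=4,interpolation=cv2.INTER_CUBIC))
E
```

```text
[-4.81233068  0.83493057 14.41802948] [ 0.50487282 -0.33116675  0.06006761] [3.14030828e+00 7.24483255e-04 1.11182571e+00] 0.02476296758551098 11.7167
```

View pics/s5.png

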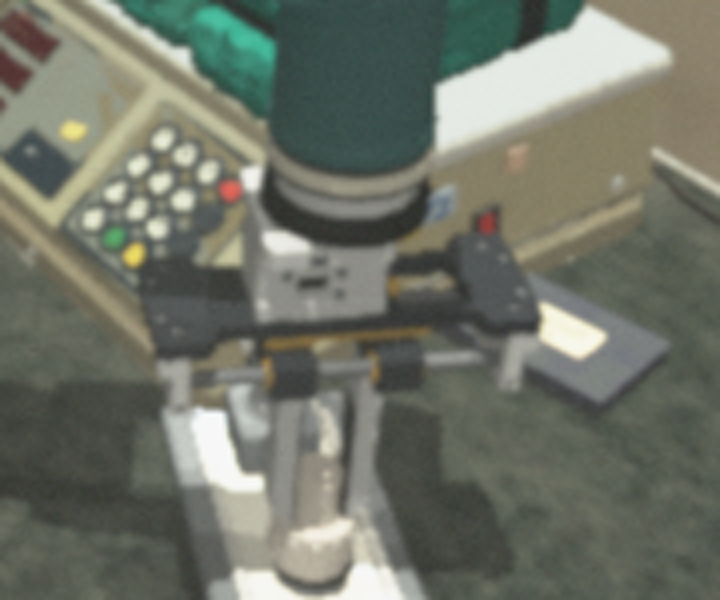

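The cap (crop 315,545) sits upright on the washer with the fingers on its knob. The push is about 14 N, with the washer at its stop. Handing in.

```bash
python3 -c "
from bench import robot
print(robot.close_job())"
```

```text
the job is handed in; nothing more can be done
None
```

I handed the job in at about 11.7 s of the 53 s allowed, with the fingers still holding the cap pushed down on the stud.

- **Plunger:** I pressed it with closed fingers to the stop. The tool stayed at z = 68.1 mm while the force rose from 14 to 19 N. I then released it, and a later picture showed it up. In the last picture the gripper partly hides the punch, so I did not see the plunger again at the end, but nothing went near it after that.
- **Cap:** I took the left of the two caps by its knob and pressed it over the stud. The force rose to about 8 N and then dropped at the click. The expected force was 10–12 N; I only read it between moves, so the peak was probably missed.
- **Last check:**
  - The wrist reads about 14 N upward, and the washer is apparently at its hard stop.
  - The tool sits at [0.505, −0.331, 0.060], within 1 mm of the measured stud axis and upright. From the tool height, the cap's half-way point is about 57 mm up.
  - The finger opening reads about 24 to 25 mm, although the knob is 26 mm; I put that down to soft pads.
  - There was also a steady sideways force of about 5 N.
- **Weight, stamp and tape:** I never went near them, but did not measure them again at the end.

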